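Show the order of a wheel-bearing service

TASK

Show a trainee the three things for a bearing service in the order they are used: point with the fingertips from just above (a gap of about 2 cm) at the middle of the light blue trigger bottle of cleaner, then of the steel ball bearing, then of the small cream and dark red grease tin, and dwell about two seconds at each. The black tape roll is not part of the job: do not point at it; nothing on the cabinet may be touched, pushed or lifted. Finish still pointing at the grease tin.

Things in the scene. Friction and masses are not known exactly. Their poses are not given: they have to be found in the camera images.
- trigger_bottle_top (a point): Centre of the top of the light blue trigger spray bottle, loose and upright, 134 mm tall. Its plan is 48 mm (own x) by 70 mm (own y). This point is over the centre of that plan, 134 mm above the surface; z is up. It is light and topples if bumped.
- bearing_top (a point): Centre of the top of the steel ball bearing lying flat and loose: a silvery ring, 52 mm across, 15 mm high, black seal, open bore. This point is on its axis, 15 mm above the surface; z is up.
- grease_tin_top (a point): Centre of the lid of the small round grease tin, cream below with a dark red lid, loose, 59 mm across and 37 mm high. This point is 37 mm above the surface; z is up.
- tape_black_top (a point): Centre of the top of the roll of black tape lying flat and loose, 64 mm across, 19 mm high, tan core: a bystander that resembles the bearing. This point is on its axis, 19 mm above the surface. These four things stand in any order in a row across the surface, at least 140 mm apart centre to centre.
- bulb_box: Bystander: loose small orange carton, 42 x 42 x 62 mm high, at the left front, at least 100 mm from the other four. Origin at the centre of its underside. Round the edges lie hand tools, all under 50 mm high; the only tall things are the black thermos (264 mm, back left) and the spray can (230 mm, back right), both over 140 mm from the four.
Things that resemble listed ones, but are neither listed nor needed, are in the scene too. Leave any green look-alike of the part that bears trigger_bottle_top alone. Several things look just like the part that bears bearing_top: the one meant starts farthest to the robot's right.

How it is judged (in metres and radians):
On the way, in this order (a step that is already met when the one before it is completed fails the run):
1. the fingertips point from just above at the trigger bottle and dwell there (horizontal distance between the grasp point and trigger_bottle_top below 0.03 m and z of the grasp point in the frame of trigger_bottle_top between 0.01 and 0.075 m), for 1.5 s.
2. the fingertips point from just above at the bearing and dwell there (horizontal distance between the grasp point and bearing_top below 0.03 m and z of the grasp point in the frame of bearing_top between 0.01 and 0.075 m), for 1.5 s.
3. the fingertips point from just above at the grease tin and dwell there (horizontal distance between the grasp point and grease_tin_top below 0.03 m and z of the grasp point in the frame of grease_tin_top between 0.01 and 0.075 m), for 1.5 s.
At the end, for the whole second after the job is handed in: After 1.5 s dwells over bottle, bearing and tin in turn (grasp point, about 19 mm behind the fingertips, within 30 mm sideways of the top centre and 10 to 75 mm above it), it is still so over the tin; the bottle is upright and no loose thing is over 6 mm from its start (all of step 3 and distance of each of trigger_bottle_top, bearing_top, grease_tin_top, tape_black_top, bulb_box from where it was at the start of the episode below 0.006 m and angle between trigger_bottle_top's own z axis and vertical below 0.1 rad); the robot touches nothing.
It fails at once if the robot touches something (over 0.5 N) (contact force between any of the fingers, the arm and anything else above 0.5 N).
It fails at once if a loose thing is moved more than 6 mm (not (distance of each of trigger_bottle_top, bearing_top, grease_tin_top, tape_black_top, bulb_box from where it was at the start of the episode below 0.006 m)).
It fails at once if the fingertips point at the tape roll (grasp point within 25 mm sideways and 60 mm above it) (horizontal distance between the grasp point and tape_black_top below 0.025 m and z of the grasp point in the frame of tape_black_top below 0.06 m).
It also fails if it takes over 56 s, if anything falls off the work surface, if the arm or the gripper's body presses on something with over 40 N, if the wrist force passes 120 N, or if a joint passes its speed limit or range.

ROBOT

A 7-joint arm with a two-finger parallel gripper is mounted at the origin on a cart in front of the work surface, level with it; the furniture and walls round the work are solid. World frame = base frame: x ahead of the robot, y to its left, z up, the work surface at z = 0. Lengths are in mm, angles in rad, forces in N, time in s.
With the tool pointing down it reaches from about 400 to 875 mm from the base axis. Payload 4.4 kg.
Tool frame: the origin (TCP) lies midway between the tips of the shut fingers; the grasp point (between the pads) lies 19 mm behind it; z points along the fingers, y is the line along which they close (so a half turn about z gives the same grasp; the last joint's range is limited). The gripper opens to 85 mm and grips with 20 to 120 N. Pads are 22 mm wide; open, the fingers measure 114 mm over their backs; the gripper's body (76 mm by 85 mm) begins 54 mm behind the grasp point. The pads swing forward as they close: fully open they stand 13 mm farther back than shut.
Start: joints at [-1.398, 0.628, 0.038, 1.517, -0.027, 0.996, -0.02], TCP at [153.723, 631.575, 231.313] pointing down, gripper open.
Joint ranges: [-3.06, 3.06], [-0.37, 2.12], [-1.25, 1.32], [0.18, 2.47], [-1.1, 4.24], [0.23, 1.98], [-2.94, 2.94]. Speed limits (rad/s): [2.57, 2.57, 3.14, 3.14, 3.14, 3.14, 3.14].

INTERFACE

Orientations are given as [roll, pitch, yaw] about the fixed x, y, z axes, in that order (R = Rz(yaw) Ry(pitch) Rx(roll)).
In Python, from cell import telemetry, eyes, ctrl, finder gives the robot as it stands.
- The arm moves only by the tool move_arm, never from a script. Its argument "steps" is a list of rows, each a list of 7 numbers: the turn, a rotation vector about the world's x, y, z in degrees, then the shift along the world's x, y, z in m, then the finger opening in m, from 0 to 0.0854. A call has 1 to 5 rows; each row shifts and turns the commanded pose from where the row before left it; what a row does not reach is not made up. A row lasts 1/10 s, in which the tool goes at most 50 mm and 8.59 degrees, less where a joint would pass 70% of its speed; a pose out of reach is approached as far as the arm can. A call with a gripper value outside its range is refused whole. The fingers move at their own pace and stop on an object; the grip force is fixed at half the most. Time passes only in rows, so rows that do not move let the fingers close. It gives the time, the measured TCP pose, the force, the opening and the grip force at its end, in the units of the state.
- telemetry.read_state(): the state, without advancing time (a new reading comes with each control period).
- eyes.get_image(name): name is "side" or "top"; returns (picture, depth): 480x640x3 uint8, blue, green, red; 480x640 float32, mm along the optical axis (not along the pixel's ray), 0 where there is no reading.
- eyes.calibration(name): a dict with "fx", "fy", "cx", "cy" (pixels), "position" and "attitude" of the camera in the world. Camera axes: x right, y down, z forward; pixel columns grow to the right and rows downward; lengths in mm; the calibration is good to about 2 mm. A picture is of the moment at which its call begins. calibration takes no time and is no camera call.
- ctrl.finish_job(): hands the job in; it is judged then, once.
Trained networks look in the newest picture that a camera, given by its name, has taken for a name from the list of things; names that differ only in an ending like _2 or _b are one class to them, and where a whole thing is asked for, a point or a joint stands for the part that bears it (a point fixed in the world has none). Each returns a list of dicts, best first, with "confidence" (0 to 1); they miss things now and then, are a little off and sometimes report something else, mostly with a low value. They report only what shows in the picture. A call takes as long as a camera call. They do not tell look-alikes from the thing itself.
- finder.boxes_of(camera, name): "location" ([x, y, z] in mm, in the coordinates of the camera as it stood for that picture, good to about 4 mm: the middle of the surface that is visible of it).
- finder.cut_out(camera, name): "mask" (480x640 bool, what is visible of it).
- finder.pinpoint(camera, name): "location" ([x, y, z] in mm, in the coordinates of the camera as it stood for that picture, good to about 4 mm: a listed point, or the origin of a listed thing).
The state is a dict: "clock": time; "qpos": joint angles; "qd": joint speeds; "tau": joint torques, N m; "eef_pos": TCP position; "tool_rot": TCP orientation; "force": force on the tool from outside, world axes, zero at the start; "torque": the same for the moment, N m; "width": finger opening in mm; "gripper_force": force on a finger pad.
Only numpy, scipy, OpenCV 4.12 (cv2) and the standard library are available. Lean on these libraries where they do the work, as an engineer would, in place of code of your own. Each camera call takes 0.05 s, during which the arm holds its last target. There are 200 camera calls.

## Working session

There is one attempt and no reset: what is moved stays moved. The work goes in short steps, Python scripts to look and compute and a tool call to move; the robot and the scene stay as the last step left them, time stands still between calls to the robot, and variables do not carry over. Pictures are saved under pics/ and viewed, at most 10 in all, crops included, and the job is handed in when it is done.

Besides the shell and the picture viewer there is one more tool, called after "Call:" as name(argument=value, ...), one argument or row to a line, values as JSON. move_arm: Moves the arm, as the interface text tells. Its arguments: {"type":"object","properties":{"steps":{"type":"array"}},"required":["steps"]}

```bash
mkdir -p pics
cat > h.py <<'E'
import numpy as np, cv2
from scipy.spatial.transform import Rotation as R
from cell import telemetry, eyes, ctrl, finder
def w(cam,p):
    c=eyes.calibration(cam); a=np.array(c["attitude"],float)
    M=a if a.shape==(3,3) else R.from_euler('xyz',a).as_matrix()
    return M@np.array(p)+np.array(c["position"])
def px(cam,p):
    c=eyes.calibration(cam); return (round(c["fx"]*p[0]/p[2]+c["cx"]),round(c["fy"]*p[1]/p[2]+c["cy"]))
E
python3 - <<'E'
from h import *
for cam in("top","side"):
    im,d=eyes.get_image(cam); cv2.imwrite(f"pics/{cam}0.png",im)
    print(cam,eyes.calibration(cam))
    for n in("trigger_bottle_top","bearing_top","grease_tin_top","tape_black_top","bulb_box"):
        for r in finder.pinpoint(cam,n):
            print(n,round(r["confidence"],2),px(cam,r["location"]),w(cam,r["location"]).round())
s=telemetry.read_state();print(s)
E
```

```text
top {'fx': 558.6629028934952, 'fy': 558.6629028934952, 'cx': 328.8546881208168, 'cy': 244.18488681985068, 'position': array([ 297.0064656 ,   31.09835154, 1268.30048052]), 'attitude': array([-2.98515696, -0.01678414, -1.55844565])}
trigger_bottle_top 0.96 (389, 184) [ 605. -110.  132.]
trigger_bottle_top 0.59 (398, 233) [ 503. -129.  133.]
bearing_top 0.62 (476, 221) [ 554. -323.   17.]
bearing_top 0.58 (433, 229) [ 532. -224.   17.]
grease_tin_top 0.98 (303, 240) [500.  72.  35.]
tape_black_top 0.88 (207, 203) [586. 292.  17.]
bulb_box 0.6 (188, 305) [354. 328.   1.]
side {'fx': 434.31577935864374, 'fy': 434.31577935864374, 'cx': 323.3972840810343, 'cy': 238.00087412904392, 'position': array([440.19460557, 965.71339969, 757.10065554]), 'attitude': array([-2.17638681,  0.01926477, -3.13963369])}
trigger_bottle_top 0.65 (270, 207) [ 608. -107.  127.]
trigger_bottle_top 0.6 (307, 198) [ 503. -133.  137.]
bearing_top 0.65 (295, 202) [ 555. -329.   13.]
bearing_top 0.38 (300, 218) [ 534. -229.   11.]
grease_tin_top 0.84 (306, 269) [501.  68.  35.]
tape_black_top 0.74 (264, 340) [589. 299.  22.]
bulb_box 0.66 (368, 353) [357. 322.   0.]
{'clock': 0.6, 'qpos': array([-1.39780684,  0.6283797 ,  0.03853398,  1.51736178, -0.02701074,
        0.99631059, -0.01996865]), 'qd': array([-0.00070481, -0.00162377, -0.00034147, -0.00049418,  0.00045428,
        0.00091339,  0.0008618 ]), 'tau': array([-9.03404689e-04, -5.62977684e+01,  1.22497648e+00, -1.93693882e+01,
        1.09571120e-02,  1.84811208e-03,  2.40527419e-05]), 'eef_pos': array([153.73919054, 631.5917758 , 231.33946777]), 'tool_rot': array([ 3.14153347e+00, -2.80653437e-05,  2.90277705e+00]), 'force': array([ 0.91729428,  0.87531754, -0.2224757 ]), 'torque': array([0.03024006, 0.01193451, 0.02760218]), 'gripper_force': 0.0, 'width': 85.25683795146269}
```

View pics/top0.png

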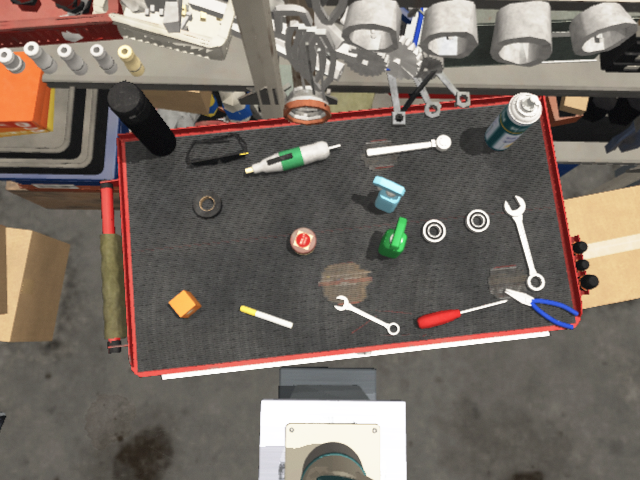

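Run:
```python
import cv2
im=cv2.imread("pics/top0.png")
cv2.imwrite("pics/crop0.png",cv2.resize(im[130:290,350:540],(760,600),interpolation=cv2.INTER_CUBIC)[:,:])
```

```text
(no output)
```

View pics/crop0.png

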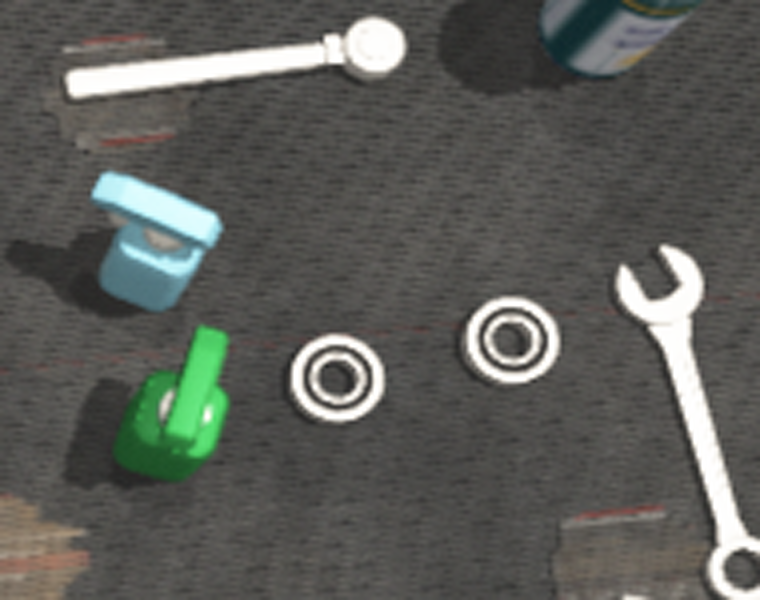

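View pics/side0.png

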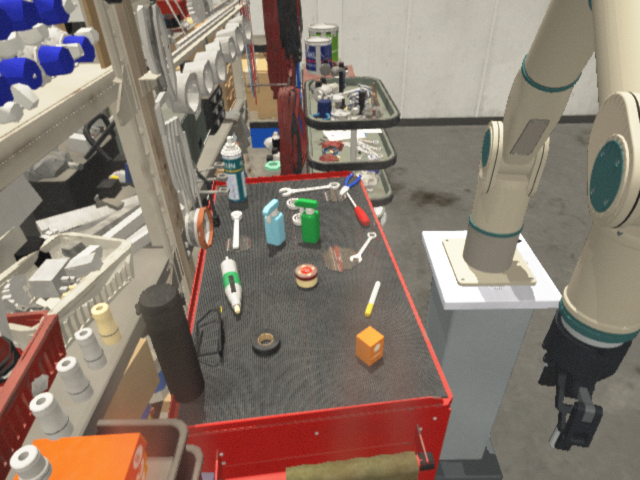

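The top picture shows the row from left to right: black tape (207,203), grease tin (303,240), light blue bottle (389,184) and the bearings.

**Look-alikes:**
- **Bearings:** there are two candidates, at (433,229) with y≈-224 and (476,221) with y≈-323. The one meant is (476,221), because it is farthest to the robot's right. The crop confirms it as a ring with a black seal and open bore.
- **Bottles:** the blue one at (389,184) is meant. The green one at (398,233) stays alone.

The side picture agrees with this, and shows the arm off to the left of the cabinet. I'm moving now, high up and with the fingers shut.

Call:
move_arm(
  steps=[
    [0,0,-3,0.024,-0.018,0,0],
    [0,0,-3,0.024,-0.018,0,0],
    [0,0,-3,0.024,-0.018,0,0],
    [0,0,-3,0.024,-0.018,0,0],
    [0,0,-3,0.024,-0.018,0,0],
  ],
)

```text
clock: 1.1
eef_pos: [274.6, 540.9, 231.5]
tool_rot: [3.141, -0.0, 2.639]
force: [0.5, 1.0, 0.5]
width: 12.7
gripper_force: 0.0
```

Call:
move_arm(
  steps=[
    [0,0,-3,0.024,-0.018,0,0],
    [0,0,-3,0.024,-0.018,0,0],
    [0,0,-3,0.024,-0.018,0,0],
    [0,0,-3,0.024,-0.018,0,0],
    [0,0,-3,0.024,-0.018,0,0],
  ],
)

```text
clock: 1.6
eef_pos: [394.6, 450.9, 231.5]
tool_rot: [3.141, -0.0, 2.377]
force: [-0.4, -0.8, -0.4]
width: 0.1
gripper_force: 0.0
```

Call:
move_arm(
  steps=[
    [0,0,-3,0.017,-0.025,0,0],
    [0,0,-3,0.017,-0.025,0,0],
    [0,0,-3,0.017,-0.025,0,0],
    [0,0,-3,0.017,-0.025,0,0],
    [0,0,-3,0.017,-0.025,0,0],
  ],
)

```text
clock: 2.1
eef_pos: [479.4, 325.6, 231.5]
tool_rot: [3.141, -0.0, 2.115]
force: [-0.1, 0.3, 0.6]
width: -0.1
gripper_force: 0.0
```

Call:
move_arm(
  steps=[
    [0,0,-3,0.017,-0.025,0,0],
    [0,0,-3,0.017,-0.025,0,0],
    [0,0,-3,0.017,-0.025,0,0],
    [0,0,-3,0.017,-0.025,0,0],
    [0,0,-3,0.017,-0.025,0,0],
  ],
)

```text
clock: 2.6
eef_pos: [564.4, 200.7, 231.5]
tool_rot: [3.141, -0.0, 1.854]
force: [0.5, 0.1, 0.6]
width: 0.0
gripper_force: 0.0
```

Call:
move_arm(
  steps=[
    [0,0,-3,0.004,-0.031,0,0],
    [0,0,-3,0.004,-0.031,0,0],
    [0,0,-3,0.004,-0.031,0,0],
    [0,0,-3,0.004,-0.031,0,0],
    [0,0,-3,0.004,-0.031,0,0],
  ],
)

```text
clock: 3.1
eef_pos: [583.9, 45.4, 231.5]
tool_rot: [3.141, -0.0, 1.592]
force: [0.8, 0.3, -0.0]
width: -0.2
gripper_force: 0.0
```

Call:
move_arm(
  steps=[
    [0,0,-3,0.004,-0.031,0,0],
    [0,0,-3,0.004,-0.031,0,0],
    [0,0,-3,0.004,-0.031,0,0],
    [0,0,-3,0.004,-0.031,0,0],
    [0,0,0,0,0,0,0],
  ],
)

```text
clock: 3.6
eef_pos: [599.7, -83.9, 231.9]
tool_rot: [3.14, 0.004, 1.376]
force: [-0.2, -0.0, 0.6]
width: 0.1
gripper_force: 0.0
```

Call:
move_arm(
  steps=[
    [0,0,0,0.006,-0.025,0,0],
    [0,0,0,0,0,-0.01,0],
    [0,0,0,0,0,-0.01,0],
    [0,0,0,0,0,-0.01,0],
    [0,0,0,0,0,0,0],
  ],
)

```text
clock: 4.1
eef_pos: [604.4, -100.4, 199.2]
tool_rot: [-3.137, -0.001, 1.386]
force: [0.9, 0.6, 1.0]
width: 0.0
gripper_force: 0.0
```

Run:
```python
from h import *
im,d=eyes.get_image("side"); im2,d2=eyes.get_image("top")
for cam in("top","side"):
  for n in("trigger_bottle_top","bearing_top","grease_tin_top"):
    for r in finder.pinpoint(cam,n): print(cam,n,round(r["confidence"],2),px(cam,r["location"]),w(cam,r["location"]).round())
a=cv2.resize(im[120:280,220:360],(525,600),interpolation=cv2.INTER_CUBIC)
cv2.imwrite("pics/side1.png",a); print(telemetry.read_state()["eef_pos"])
```

```text
top trigger_bottle_top 0.43 (398, 233) [ 503. -130.  132.]
top bearing_top 0.91 (434, 229) [ 534. -227.   18.]
top bearing_top 0.82 (477, 220) [ 557. -327.   15.]
side trigger_bottle_top 0.8 (271, 205) [ 605. -110.  129.]
side trigger_bottle_top 0.63 (306, 199) [ 505. -130.  136.]
side bearing_top 0.49 (294, 202) [ 558. -327.   15.]
side bearing_top 0.45 (264, 339) [588. 296.  21.]
side bearing_top 0.44 (299, 218) [ 536. -229.   12.]
side grease_tin_top 0.84 (307, 270) [500.  72.  37.]
side grease_tin_top 0.69 (262, 339) [592. 297.  22.]
[ 605.93521726 -102.36578278  201.70679324]
```

View pics/side1.png

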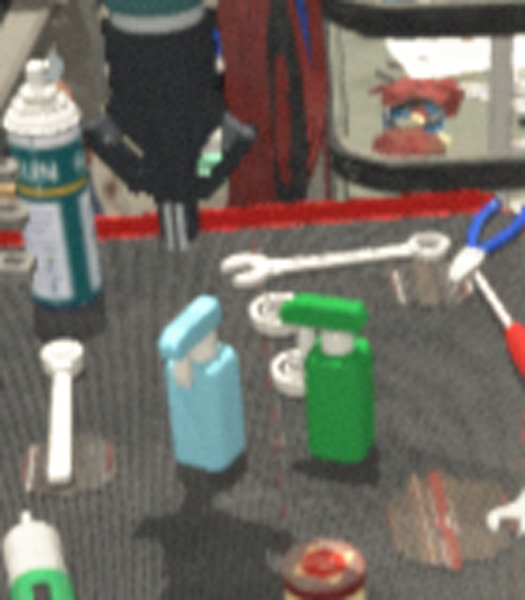

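The tips at crop (177,245) line up with the bottle's axis, which runs from (207,465) up through (190,315), and the networks agree on its position. I'm lowering to a gap of about 25 mm and dwelling.

Call:
move_arm(
  steps=[
    [0,0,0,0,-0.004,-0.008,0],
    [0,0,0,0,-0.003,-0.008,0],
    [0,0,0,0,0,-0.008,0],
    [0,0,0,0,0,-0.008,0],
    [0,0,0,0,0,-0.008,0],
  ],
)

```text
clock: 5.0
eef_pos: [605.5, -109.3, 160.3]
tool_rot: [-3.141, -0.0, 1.384]
force: [-0.4, 0.1, -0.5]
width: -0.3
gripper_force: 0.0
```

Call:
move_arm(
  steps=[
    [0,0,0,0,0,0,0],
    [0,0,0,0,0,0,0],
    [0,0,0,0,0,0,0],
    [0,0,0,0,0,0,0],
    [0,0,0,0,0,0,0],
  ],
)

```text
clock: 5.5
eef_pos: [605.9, -109.4, 161.7]
tool_rot: [3.141, -0.0, 1.384]
force: [0.8, -0.6, 0.6]
width: 0.4
gripper_force: 0.0
```

Call:
move_arm(
  steps=[
    [0,0,0,0,0,0,0],
    [0,0,0,0,0,0,0],
    [0,0,0,0,0,0,0],
    [0,0,0,0,0,0,0],
    [0,0,0,0,0,0,0],
  ],
)

```text
clock: 6.0
eef_pos: [605.7, -109.4, 161.3]
tool_rot: [-3.142, -0.0, 1.384]
force: [0.7, 0.2, -0.5]
width: -0.2
gripper_force: 0.0
```

Call:
move_arm(
  steps=[
    [0,0,0,0,0,0,0],
    [0,0,0,0,0,0,0],
    [0,0,0,0,0,0,0],
    [0,0,0,0,0,0,0],
    [0,0,0,0,0,0,0],
  ],
)

```text
clock: 6.5
eef_pos: [605.7, -109.4, 161.3]
tool_rot: [3.142, -0.0, 1.384]
force: [-0.5, -0.0, 0.5]
width: 0.3
gripper_force: 0.0
```

Call:
move_arm(
  steps=[
    [0,0,0,0,0,0,0],
    [0,0,0,0,0,0,0],
    [0,0,0,0,0,0,0],
    [0,0,0,0,0,0,0],
    [0,0,0,0,0,0,0],
  ],
)

```text
clock: 7.0
eef_pos: [605.7, -109.4, 161.3]
tool_rot: [-3.142, -0.0, 1.384]
force: [0.1, 0.2, 0.6]
width: 0.3
gripper_force: 0.0
```

Call:
move_arm(
  steps=[
    [0,0,0,0,0,0.01,0],
    [0,0,0,0,0,0.02,0],
    [0,0,0,0,0,0.02,0],
    [0,0,0,0,0,0,0],
    [0,0,-2,-0.005,-0.022,0,0],
  ],
)

```text
clock: 7.5
eef_pos: [602.2, -127.4, 211.8]
tool_rot: [3.14, -0.003, 1.355]
force: [-0.3, 0.1, 0.3]
width: -0.2
gripper_force: 0.0
```

Call:
move_arm(
  steps=[
    [0,0,-2,-0.005,-0.022,0,0],
    [0,0,-2,-0.005,-0.022,0,0],
    [0,0,-2,-0.005,-0.022,0,0],
    [0,0,-2,-0.005,-0.022,0,0],
    [0,0,-2,-0.005,-0.022,0,0],
  ],
)

```text
clock: 8.0
eef_pos: [575.2, -242.1, 210.9]
tool_rot: [-3.141, -0.0, 1.174]
force: [1.1, -0.8, 0.5]
width: -0.4
gripper_force: 0.0
```

Call:
move_arm(
  steps=[
    [0,0,-2,-0.005,-0.022,0,0],
    [0,0,-2,-0.005,-0.022,0,0],
    [0,0,-2,-0.005,-0.022,0,0],
    [0,0,-2,-0.005,-0.019,0,0],
    [0,0,0,0,0,0,0],
  ],
)

```text
clock: 8.5
eef_pos: [553.7, -330.2, 211.3]
tool_rot: [3.141, 0.003, 1.03]
force: [-0.7, 0.3, 0.1]
width: -0.2
gripper_force: 0.0
```

Call:
move_arm(
  steps=[
    [0,0,0,0,0,-0.02,0],
    [0,0,0,0,0,-0.02,0],
    [0,0,0,0,0,-0.02,0],
    [0,0,0,0,0,-0.02,0],
    [0,0,0,0,0,-0.02,0],
  ],
)

```text
clock: 9.0
eef_pos: [556.3, -324.7, 110.3]
tool_rot: [-3.141, -0.001, 1.037]
force: [-0.3, 1.1, -0.6]
width: 0.2
gripper_force: 0.0
```

Run:
```python
from h import *
im,d=eyes.get_image("side"); im2,d2=eyes.get_image("top")
cv2.imwrite("pics/both2.png",np.hstack([cv2.resize(im[60:280,200:440],(400,367)),cv2.resize(im2[100:360,260:540],(395,367))])); print(telemetry.read_state()["eef_pos"])
```

```text
[ 554.61251276 -323.46976199  108.39417576]
```

View pics/both2.png

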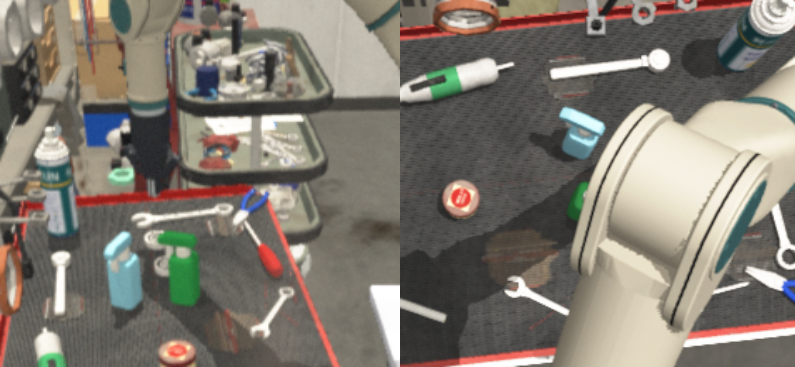

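The side half shows the tips at (152,190) above the far bearing (158,238). The top half shows the elbow high and clear of both bottles. I'll keep lowering and then dwell.

Call:
move_arm(
  steps=[
    [0,0,0,0,0,-0.02,0],
    [0,0,0,0,0,-0.02,0],
    [0,0,0,0,0,-0.015,0],
    [0,0,0,0,0,-0.01,0],
    [0,0,0,0,0,-0.004,0],
  ],
)

```text
clock: 9.6
eef_pos: [555.7, -325.9, 41.7]
tool_rot: [-3.141, -0.0, 1.036]
force: [0.1, 1.0, 0.2]
width: 0.1
gripper_force: 0.0
```

Call:
move_arm(
  steps=[
    [0,0,0,0,0,0,0],
    [0,0,0,0,0,0,0],
    [0,0,0,0,0,0,0],
    [0,0,0,0,0,0,0],
    [0,0,0,0,0,0,0],
  ],
)

```text
clock: 10.1
eef_pos: [555.9, -326.6, 42.8]
tool_rot: [3.141, -0.0, 1.035]
force: [-0.7, -0.2, -0.2]
width: -0.2
gripper_force: 0.0
```

Call:
move_arm(
  steps=[
    [0,0,0,0,0,0,0],
    [0,0,0,0,0,0,0],
    [0,0,0,0,0,0,0],
    [0,0,0,0,0,0,0],
    [0,0,0,0,0,0,0],
  ],
)

```text
clock: 10.6
eef_pos: [555.7, -326.4, 42.3]
tool_rot: [-3.142, -0.0, 1.035]
force: [0.6, -0.5, -0.3]
width: -0.1
gripper_force: 0.0
```

Call:
move_arm(
  steps=[
    [0,0,0,0,0,0,0],
    [0,0,0,0,0,0,0],
    [0,0,0,0,0,0,0],
    [0,0,0,0,0,0,0],
    [0,0,0,0,0,0,0],
  ],
)

```text
clock: 11.1
eef_pos: [555.7, -326.4, 42.3]
tool_rot: [-3.142, -0.0, 1.035]
force: [0.4, 0.6, -0.4]
width: 0.1
gripper_force: 0.0
```

Call:
move_arm(
  steps=[
    [0,0,0,0,0,0,0],
    [0,0,0,0,0,0,0],
    [0,0,0,0,0,0,0],
    [0,0,0,0,0,0,0],
    [0,0,0,0,0,0,0],
  ],
)

```text
clock: 11.6
eef_pos: [555.7, -326.4, 42.3]
tool_rot: [3.142, -0.0, 1.035]
force: [-0.2, 0.7, 0.3]
width: 0.1
gripper_force: 0.0
```

Call:
move_arm(
  steps=[
    [0,0,0,0,0,0.03,0],
    [0,0,0,0,0,0.04,0],
    [0,0,0,0,0,0.04,0],
    [0,0,0,0,0,0.04,0],
    [0,0,0,0,0,0.04,0],
  ],
)

```text
clock: 12.1
eef_pos: [555.5, -326.3, 234.0]
tool_rot: [-3.142, 0.0, 1.035]
force: [0.4, 0.3, -0.3]
width: -0.2
gripper_force: 0.0
```

Call:
move_arm(
  steps=[
    [0,0,2.5,-0.004,0.028,0,0],
    [0,0,2.5,-0.004,0.028,0,0],
    [0,0,2.5,-0.004,0.028,0,0],
    [0,0,2.5,-0.004,0.028,0,0],
    [0,0,2.5,-0.004,0.028,0,0],
  ],
)

```text
clock: 12.6
eef_pos: [535.4, -185.3, 232.4]
tool_rot: [3.141, -0.0, 1.255]
force: [0.4, 0.4, -0.3]
width: 0.2
gripper_force: 0.0
```

Call:
move_arm(
  steps=[
    [0,0,2.5,-0.004,0.028,0,0],
    [0,0,2.5,-0.004,0.028,0,0],
    [0,0,2.5,-0.004,0.028,0,0],
    [0,0,2.5,-0.004,0.028,0,0],
    [0,0,2.5,-0.004,0.028,0,0],
  ],
)

```text
clock: 13.1
eef_pos: [515.4, -45.4, 232.5]
tool_rot: [3.141, -0.0, 1.473]
force: [-0.1, -0.4, 0.2]
width: -0.1
gripper_force: 0.0
```

Call:
move_arm(
  steps=[
    [0,0,2.5,-0.004,0.028,0,0],
    [0,0,2.5,-0.004,0.028,0,0],
    [0,0,2.5,-0.004,0.028,0,0],
    [0,0,2.5,-0.004,0.033,0,0],
    [0,0,0,0,0,0,0],
  ],
)

```text
clock: 13.6
eef_pos: [498.9, 76.0, 232.1]
tool_rot: [-3.141, -0.003, 1.654]
force: [0.8, 0.1, -0.0]
width: -0.1
gripper_force: 0.0
```

Call:
move_arm(
  steps=[
    [0,0,0,0,0,-0.02,0],
    [0,0,0,0,0,-0.02,0],
    [0,0,0,0,0,-0.02,0],
    [0,0,0,0,0,-0.02,0],
    [0,0,0,0,0,-0.02,0],
  ],
)

```text
clock: 14.1
eef_pos: [500.0, 69.8, 131.7]
tool_rot: [3.141, 0.0, 1.645]
force: [-1.2, 0.3, -1.2]
width: 0.1
gripper_force: 0.0
```

Run:
```python
from h import *
im,d=eyes.get_image("side")
for n in("trigger_bottle_top","bearing_top","grease_tin_top"):
    for r in finder.pinpoint("side",n): print(n,round(r["confidence"],2),w("side",r["location"]).round())
cv2.imwrite("pics/side3.png",cv2.resize(im[120:320,220:420],(600,600))); print(telemetry.read_state()["eef_pos"])
```

```text
trigger_bottle_top 0.94 [ 605. -111.  128.]
grease_tin_top 0.62 [501.  71.  39.]
[499.85510386  69.89127972 132.56008333]
```

View pics/side3.png

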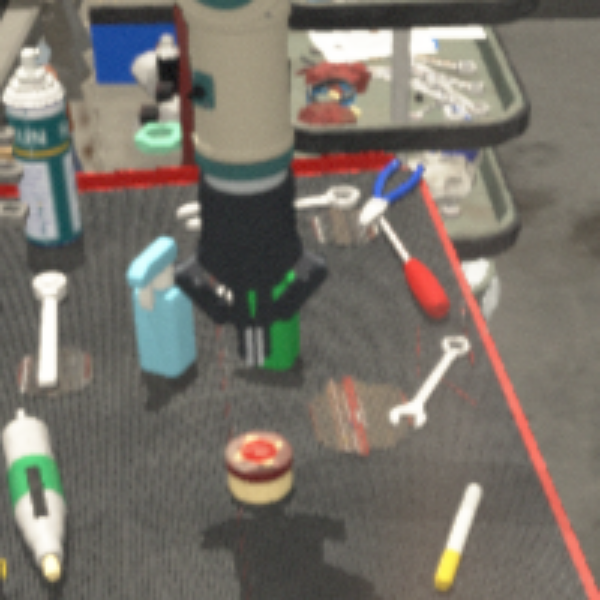

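The tips at crop (255,363) are right above the tin lid (259,450), and the bottle still stands upright. I'm lowering to a gap of about 25 mm and dwelling.

Call:
move_arm(
  steps=[
    [0,0,0,0,0,-0.02,0],
    [0,0,0,0,0,-0.02,0],
    [0,0,0,0,0,-0.015,0],
    [0,0,0,0,0,-0.01,0],
    [0,0,0,0,0,-0.005,0],
  ],
)

```text
clock: 14.8
eef_pos: [500.2, 70.5, 62.4]
tool_rot: [3.141, -0.0, 1.646]
force: [-0.4, -0.6, -0.5]
width: -0.3
gripper_force: 0.0
```

Call:
move_arm(
  steps=[
    [0,0,0,0,0,0,0],
    [0,0,0,0,0,0,0],
    [0,0,0,0,0,0,0],
    [0,0,0,0,0,0,0],
    [0,0,0,0,0,0,0],
  ],
)

```text
clock: 15.3
eef_pos: [499.9, 70.6, 62.6]
tool_rot: [3.141, -0.0, 1.646]
force: [0.3, 0.1, -0.1]
width: -0.1
gripper_force: 0.0
```

Call:
move_arm(
  steps=[
    [0,0,0,0,0,0,0],
    [0,0,0,0,0,0,0],
    [0,0,0,0,0,0,0],
    [0,0,0,0,0,0,0],
    [0,0,0,0,0,0,0],
  ],
)

```text
clock: 15.8
eef_pos: [499.7, 70.6, 62.3]
tool_rot: [-3.142, -0.0, 1.646]
force: [0.4, -0.0, 0.5]
width: -0.4
gripper_force: 0.0
```

Call:
move_arm(
  steps=[
    [0,0,0,0,0,0,0],
    [0,0,0,0,0,0,0],
    [0,0,0,0,0,0,0],
    [0,0,0,0,0,0,0],
    [0,0,0,0,0,0,0],
  ],
)

```text
clock: 16.3
eef_pos: [499.7, 70.6, 62.3]
tool_rot: [3.142, -0.0, 1.646]
force: [-0.1, -0.8, 0.2]
width: -0.1
gripper_force: 0.0
```

Call:
move_arm(
  steps=[
    [0,0,0,0,0,0,0],
    [0,0,0,0,0,0,0],
    [0,0,0,0,0,0,0],
    [0,0,0,0,0,0,0],
    [0,0,0,0,0,0,0],
  ],
)

```text
clock: 16.8
eef_pos: [499.7, 70.6, 62.3]
tool_rot: [3.142, -0.0, 1.646]
force: [0.4, 0.0, -0.9]
width: 0.0
gripper_force: 0.0
```

```bash
python3 -c "
from cell import ctrl, telemetry
print(telemetry.read_state()['eef_pos']); print(ctrl.finish_job())"
```

```text
[499.74829427  70.56994074  62.32813869]
the job is handed in; nothing more can be done
None
```

I pointed at the blue trigger bottle, the rightmost bearing and the grease tin in that order, about 2 s each with a gap of about 25 mm; I saw no sign of any contact, and the job is handed in still pointing at the tin (no verdict was returned).

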